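# Hook the round sample cup out of the analyser's deep well

### The arm

A 7-joint arm with a two-finger parallel gripper is mounted at the origin on the work surface. World frame = base frame: x ahead of the robot, y to its left, z up, the work surface at z = 0. Lengths are in m, angles in rad, forces in N, time in s.
With the tool pointing down it reaches from about 0.4 to 0.9 m from the base axis. Payload 5.5 kg.
Tool frame: the origin (TCP) lies midway between the tips of the shut fingers; the grasp point (between the pads) lies manip.tcp_to_grasp behind it (manip.tcp_to_grasp is the distance from the TCP to the grasp point, in m); z points along the fingers, y is the line along which they close (so a half turn about z gives the same grasp; the last joint's range is limited). The gripper opens to 85 mm and grips with 20 to 120 N. Pads are 22 mm wide; open, the fingers measure 114 mm over their backs; the gripper's body (76 mm by 85 mm) begins 54 mm behind the grasp point. The pads swing forward as they close: fully open they stand 13 mm farther back than shut.
Start: joints at [1.385, 0.501, -0.427, 1.55, 0.221, 1.138, -0.21], TCP at [0.282, -0.586, 0.196] pointing down, gripper open.
Joint ranges: [-2.88, 2.88], [-0.31, 2.03], [-1.54, 1.56], [0.2, 2.42], [-1.41, 4.55], [0.19, 2.02], [-2.57, 2.57]. Speed limits (rad/s): [2.57, 2.57, 3.14, 3.14, 3.14, 3.14, 3.14].

### API

Orientations are given as a rotation vector (axis times angle).
In Python, from workcell import manip gives the robot as it stands. The module is installed in compiled form; this text tells all that it offers.
- The arm moves only by the shell command python3 -m creep 'ROWS' [FORCE]. ROWS is JSON, a list of rows, each a list of 5 numbers: the gripper's target within -1 to 1 (shut at 1, half-way at 0, fully open at -1), then the shift along the tool's x, y, z in cm, then the turn about the tool's z in rad. A call has 1 to 5 rows; each row shifts and turns the commanded pose from where the row before left it, along the tool's axes as they then stand; what a row does not reach is not made up. A row lasts 1/8 s, in which the tool goes at most 62.5 mm and 10.7 degrees, less where a joint would pass 70% of its speed; a pose out of reach is approached as far as the arm can. A call with a gripper value outside its range is refused whole. The fingers move at their own pace and stop on an object; FORCE is the grip in N (left out, the last holds). Time passes only in rows, so rows that do not move let the fingers close. It gives the time, the measured TCP pose, the force, the opening and the grip force at its end, in the units of the state.
- manip.get_state(): the state, without advancing time (a new reading comes with each control period).
- manip.grab_frame(name): name is "scene" or "top" or "wrist"; returns the picture (480x640x3 uint8, blue, green, red); there is no depth.
- manip.get_calibration(name): a dict with "fovy" (degrees; the focal length in pixels is half the picture's height over the tangent of half this angle, whatever the lens; pixels are square), "cx", "cy" (the principal point, pixels), "R" (3x3) and "t" (3): a world point X has camera coordinates R X + t; the wrist camera has in their place "T_tool_cam" (4x4, takes a point from camera to tool coordinates, whose origin is the TCP and whose axes are the flange's). Camera axes: x right, y down, z forward; pixel columns grow to the right and rows downward; lengths in m; the calibration is good to about 2 mm. A picture is of the moment at which its call begins: read the wrist's pose just before it. get_calibration takes no time and is no camera call.
- manip.job_done(): hands the job in; it is judged then, once.
Trained networks look in the newest picture that a camera, given by its name, has taken for a name from the list of things; names that differ only in an ending like _2 or _b are one class to them, and where a whole thing is asked for, a point or a joint stands for the part that bears it (a point fixed in the world has none). Each returns a list of dicts, best first, with "p" (0 to 1); they miss things now and then, are a little off and sometimes report something else, mostly with a low value. They report only what shows in the picture. A call takes as long as a camera call. They do not tell look-alikes from the thing itself.
- manip.silhouettes(camera, thing): "mask" (480x640 bool, what is visible of it) and "at" ([column, row] in pixels, amid what is visible of it).
- manip.spot_point(camera, thing): "at" ([column, row] in pixels: a listed point, or the origin of a listed thing).
The state is a dict: "clock": time; "qpos": joint angles; "qvel": joint speeds; "joint_efforts": joint torques, N m; "tcp_pos": TCP position; "tool_rot": TCP orientation; "wrist_force": force on the tool from outside, world axes, zero at the start; "wrist_torque": the same for the moment, N m; "grip_width": opening from 0.0 (shut) to 1.0 (fully open); "grasp_force": force on a finger pad.
Only numpy, scipy, OpenCV 4.12 (cv2) and the standard library are available. Lean on these libraries where they do the work, as an engineer would, in place of code of your own. Each camera call takes 0.05 s, during which the arm holds its last target. There are 200 camera calls.

### The job

With the hook picker, lift the round sample cup out of the analyser's deep well by its wire bail and stand it upright in the shallow steel tray, then hang the picker back in its stand as you found it. Do not touch the cup with the gripper, and leave the oblong cell in the other well where it is.

Things in the scene. Friction and masses are not known exactly. Their poses are not given: they have to be found in the camera images.
- picker: Hook picker hanging upright by its 60 mm square collar (z 125-129 mm) on two plates 26 mm apart, 82 long (x), tops 145 mm high; lifts straight out and back. Origin: underside of hook on axis of 6 mm rod, z up, x where the hook points, away from the robot. Foot 6 mm thick, upturned tip centred at x 22, 12 high; trough centre x 11. Grip 22 mm square, z 129-184, grasp at z 159 by its y sides.
- cup: Round steel cup, 40 mm wide, 14 high, flat top, 0.09 kg. Origin: centre of underside, z up. A fixed 4 mm wire bail stands over it: level top bar along y, centre at z 42, 28 mm clear between its legs. Stands in a well, floor 8 mm and mouth 140 mm above the table, 90 mm long (x) by 56 wide; its near (-x) wall is 49-57 mm from the cup's centre. Bring the hook down there, pointing +x.
- bar_cell: Oblong steel cell, 60 (x) x 34 x 14 mm, with the same wire bail, in the other of the white analyser's two wells, side by side. Origin: centre of its underside, z up. To be left alone.
- tray: Shallow open steel tray fixed on the table, 150 (x) x 130 mm (y) outside, walls 5 mm thick and 16 mm high, inner floor 5 mm above the table. Origin: centre of its underside, z up.
Not all that is in view belongs to the job. There is more than one size of the tray; the job needs the smaller.

How it is judged:
On the way, in this order (a step that is already met when the one before it is completed fails the run):
1. the round cup hangs from the picker, clear above the well's mouth (height (world z) of cup above 0.142 m and contact force between picker and cup above 0.15 N), for 0.2 s.
2. the round cup stands in the tray, free of the picker (x of cup in the frame of tray between -0.06 and 0.06 m and y of cup in the frame of tray between -0.05 and 0.05 m and height (world z) of cup below 0.01 m and angle between cup's own z axis and vertical below 0.12 rad and contact force between picker and cup below 0.05 N), for 0.2 s.
At the end, for the whole second after the job is handed in: The round cup stands flat on the tray's floor (upright within 7 degrees, at rest); the picker hangs upright (within 7 degrees) and at rest in its stand, within 35 mm of where it was; the oblong cell is within 20 mm of where it was (x of cup in the frame of tray between -0.06 and 0.06 m and y of cup in the frame of tray between -0.05 and 0.05 m and height (world z) of cup below 0.01 m and angle between each of cup, picker's own z axis and vertical below 0.12 rad and linear speed of each of cup, picker below 0.03 m/s and distance of picker from where it was at the start of the episode below 0.035 m and distance of bar_cell from where it was at the start of the episode below 0.02 m); the robot touches nothing.
It fails at once if the gripper or arm touches the round cup (contact force between any of the arm, the fingers and cup above 0.3 N).
It fails at once if the oblong cell is moved by more than 20 mm (distance of bar_cell from where it was at the start of the episode above 0.02 m).
It also fails if it takes over 70 s, if anything falls off the work surface, if the arm or the gripper's body presses on something with over 40 N, if the wrist force passes 120 N, or if a joint passes its speed limit or range.

## Working session

There is one attempt and no reset: what is moved stays moved. The work goes in short steps, Python scripts to look and compute and a shell command to move; the robot and the scene stay as the last step left them, time stands still between calls to the robot, and variables do not carry over. Pictures are saved under pics/ and viewed, at most 10 in all, crops included, and the job is handed in when it is done.

```bash
mkdir -p pics; ls
python3 - <<'E'
from workcell import manip
import cv2,numpy as np
s=manip.get_state()
for k in ("clock","tcp_pos","tool_rot","grip_width"):print(k,s[k])
print(manip.tcp_to_grasp)
ims=[]
for c in("scene","top"):
    im=manip.grab_frame(c);cv2.imwrite(f"pics/{c}0.png",im)
    k=manip.get_calibration(c);print(c,k)
    for t in("picker","cup","bar_cell","tray"):
        print(t,[(np.round(d["at"],1).tolist(),round(d["p"],2)) for d in manip.spot_point(c,t)][:4])
print(manip.get_calibration("wrist"))
E
```

```text
pics
clock 0.0
tcp_pos [ 0.28166903 -0.58496165  0.19494909]
tool_rot [-3.06094522e+00 -6.98814852e-01  5.81142117e-04]
grip_width 1.0010861737220647
0.0187
scene {'fovy': 54.18604057425498, 'cx': 325.98828845156186, 'cy': 244.93262505971578, 'R': array([[-0.73933007,  0.67332186,  0.00535953],
       [ 0.55246764,  0.61113988, -0.56682232],
       [-0.38492928, -0.41610782, -0.82382263]]), 't': array([ 0.30287938, -0.17536277,  1.15531559])}
picker []
cup []
bar_cell []
tray [([429.6, 384.6], 0.97), ([508.4, 306.7], 0.65)]
top {'fovy': 55.2343884030231, 'cx': 309.090426547089, 'cy': 231.07334167953948, 'R': array([[-0.01832404, -0.99955953,  0.02334484],
       [-0.99058691,  0.01498179, -0.1360629 ],
       [ 0.13565322, -0.02561831, -0.99042511]]), 't': array([0.00285573, 0.38694447, 0.85026572])}
picker [([456.1, 165.1], 0.87)]
cup [([338.7, 146.0], 0.85)]
bar_cell []
tray [([145.8, 338.3], 0.75), ([152.7, 204.3], 0.58)]
{'fovy': 63.18973739056143, 'cx': 324.6938499062757, 'cy': 241.79141333370882, 'T_tool_cam': array([[ 4.13420143e-04, -9.56750090e-01, -2.90910803e-01,
         7.37753150e-02],
       [ 9.99999823e-01,  2.71095823e-04,  5.29540725e-04,
        -4.45042347e-04],
       [-4.27773432e-04, -2.90910970e-01,  9.56750032e-01,
        -1.77816444e-01],
       [ 0.00000000e+00,  0.00000000e+00,  0.00000000e+00,
         1.00000000e+00]])}
```

View pics/scene0.png

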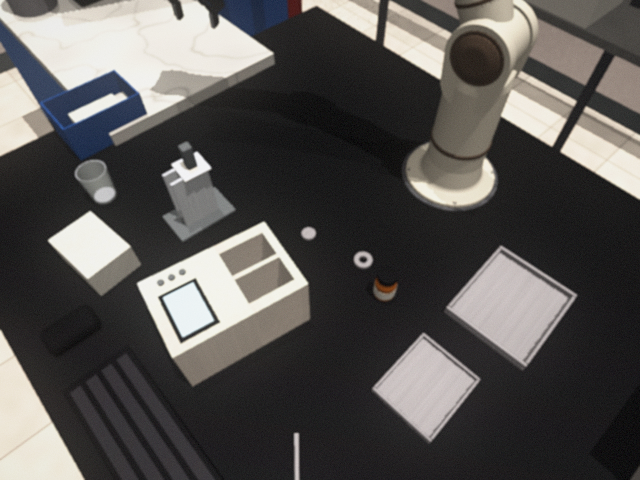

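View pics/top0.png

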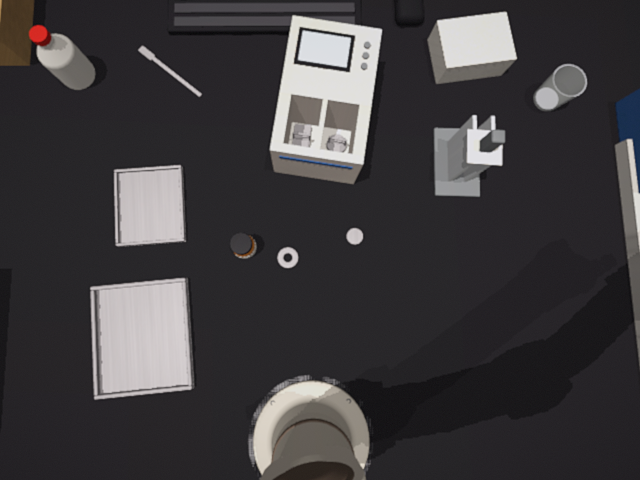

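The small tray is at top (150,204) / scene (427,386), and the larger look-alike at top (142,338). The smaller one is the one the job needs. The picker stand is at top (470,155). The round cup is in the right well at top (337,143), and the oblong cell in the left well at (301,135). An enlarged crop should confirm this.

```bash
cat > h.py <<'E'
from workcell import manip
import cv2,numpy as np
from scipy.spatial.transform import Rotation as Ro
def cam(c):
    k=manip.get_calibration(c)
    if c=="wrist":
        s=manip.get_state();T=np.eye(4);T[:3,:3]=Ro.from_rotvec(s["tool_rot"]).as_matrix();T[:3,3]=s["tcp_pos"]
        W=np.linalg.inv(T@k["T_tool_cam"]);k["R"]=W[:3,:3];k["t"]=W[:3,3]
    return k
def w(k,uv,z):
    f=240/np.tan(np.radians(k["fovy"]/2));C=-k["R"].T@k["t"]
    d=k["R"].T@np.array([(uv[0]-k["cx"])/f,(uv[1]-k["cy"])/f,1]);return C+d*(z-C[2])/d[2]
def pr(k,X):
    f=240/np.tan(np.radians(k["fovy"]/2));p=k["R"]@np.array(X)+k["t"];return np.array([k["cx"]+f*p[0]/p[2],k["cy"]+f*p[1]/p[2]])
E
python3 - <<'E'
from h import *
k=cam("top");im=cv2.imread("pics/top0.png")
a=cv2.resize(im[5:195,265:390],None,fx=3.1,fy=3.1,interpolation=cv2.INTER_CUBIC);b=cv2.resize(im[105:205,425:515],None,fx=4.3,fy=5.89,interpolation=cv2.INTER_CUBIC)
b=cv2.resize(im[100:205,425:515],None,fx=4.4,fy=4.4,interpolation=cv2.INTER_CUBIC)
H=max(a.shape[0],b.shape[0]);f=lambda x:cv2.copyMakeBorder(x,0,H-x.shape[0],0,0,cv2.BORDER_CONSTANT)
cv2.imwrite("pics/crop.png",np.hstack([f(a),f(b)]));print(a.shape,b.shape)
print("cup",w(k,(338.7,146),.008),"pick",w(k,(456.1,165.1),.02),"tray",w(k,(150,204.5),.016), w(k,(152.7,204.3),0))
ks=cam("scene");print("tray scene",w(ks,(429.6,384.6),0))
E
```

```text
(589, 388, 3) (462, 396, 3)
cup [ 0.56077146 -0.06665173  0.008     ] pick [ 0.51519682 -0.29721548  0.02      ] tray [0.44487329 0.30282297 0.016     ] [0.44842213 0.30273102 0.        ]
tray scene [0.43622168 0.31063391 0.        ]
```

View pics/crop.png

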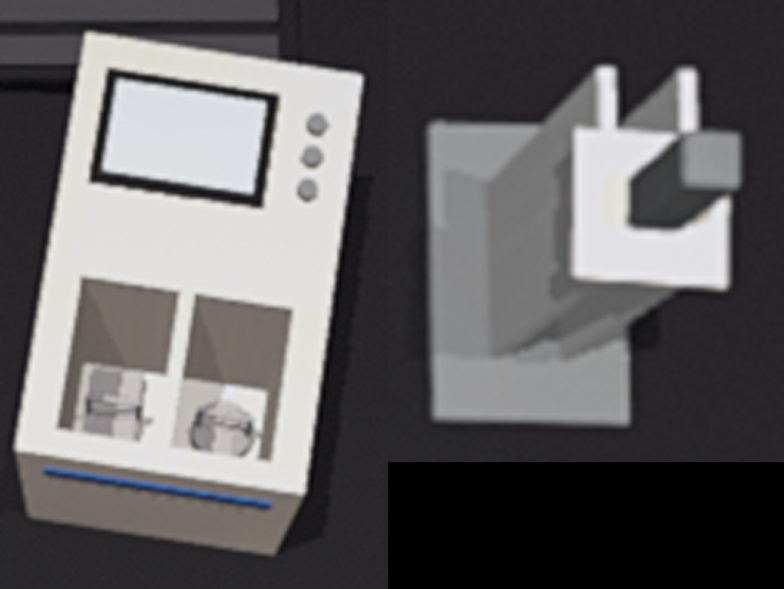

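The crop confirms the round disc cup in the right well (crop (222,425) → px (337,142)). The rectangular cell is in the left well and stays where it is. The picker's collar and grip are at the stand. Next I'll compute poses from the known-height corners.

Run:
```python
from h import *
k=cam("top")
A=lambda p:(p[0]/3.1+265,p[1]/3.1+5); B=lambda p:((p[0]-388)/4.4+425,p[1]/4.4+100)
def q(n,ps,z):
    P=np.array([w(k,p,z)[:2] for p in ps]);c=P.mean(0);print(n,"c",c.round(4))
    for i in range(4):
        d=P[(i+1)%4]-P[i];print("  ",P[i].round(4),"len",round(np.linalg.norm(d),4),"ang",np.degrees(np.arctan2(d[1],d[0])).round(1))
    return P
q("well",[A(p) for p in((193,295),(292,310),(268,462),(172,447))],.14)
q("machine",[A(p) for p in((85,32),(363,74),(303,493),(15,450))],.14)
q("collar",[B(p) for p in((573,129),(729,133),(730,289),(574,277))],.149)
q("grip",[B(p) for p in((683,133),(741,132),(741,188),(683,187))],.204)
q("base",[B(p) for p in((428,122),(630,125),(630,425),(432,418))],.005)
q("tray",[(113,169),(181,165),(186,242),(117,246)],.016)
s=manip.get_state();print(Ro.from_rotvec(s["tool_rot"]).as_matrix().round(3))
```

```text
well c [ 0.5511 -0.0564]
   [ 0.5995 -0.0363] len 0.0559 ang -99.5
   [ 0.5903 -0.0915] len 0.089 ang 169.5
   [ 0.5028 -0.0753] len 0.0534 ang 80.2
   [ 0.5119 -0.0227] len 0.0887 ang -8.8
machine c [ 0.6215 -0.0364]
   [0.7581 0.0218] len 0.161 ang -99.5
   [ 0.7317 -0.1369] len 0.2504 ang 170.1
   [ 0.485 -0.094] len 0.1596 ang 80.6
   [0.5111 0.0635] len 0.2505 ang -9.6
collar c [ 0.5099 -0.3019]
   [ 0.5414 -0.2734] len 0.0611 ang -92.1
   [ 0.5392 -0.3344] len 0.0625 ang 176.0
   [ 0.4768 -0.33  ] len 0.0604 ang 84.8
   [ 0.4823 -0.2699] len 0.0592 ang -3.4
grip c [ 0.5092 -0.3014]
   [ 0.5193 -0.2916] len 0.0211 ang -89.5
   [ 0.5195 -0.3127] len 0.0209 ang 175.6
   [ 0.4986 -0.3111] len 0.021 ang 88.4
   [ 0.4992 -0.2902] len 0.0202 ang -4.2
base c [ 0.5267 -0.3055]
   [ 0.5982 -0.2624] len 0.0942 ang -91.4
   [ 0.5958 -0.3566] len 0.142 ang 176.0
   [ 0.4542 -0.3467] len 0.0904 ang 87.2
   [ 0.4586 -0.2564] len 0.1397 ang -2.4
tray c [0.4438 0.3041]
   [0.5163 0.3764] len 0.1318 ang -87.2
   [0.5229 0.2448] len 0.1526 ang -175.3
   [0.3708 0.2323] len 0.1307 ang 92.5
   [0.3652 0.3629] len 0.1518 ang 5.1
[[ 0.901  0.434  0.   ]
 [ 0.434 -0.901  0.   ]
 [ 0.    -0.    -1.   ]]
```

```bash
python3 -m creep '[[-1,0,0,-5,0],[-1,4.7,-2.2,-3,0],[-1,5.3,-2.6,-1,0],[-1,5.3,-2.6,0,0],[-1,5.3,-2.6,0,0]]' 60; python3 -m creep '[[-1,0,0,0,0.17],[-1,0,0,0,0.17],[-1,0,0,0,0.166],[-1,0,0,0,0]]'
```

```text
clock: 1.12
tcp_pos: [0.4253, -0.4047, 0.2866]
tool_rot: [3.062, 0.698, 0.001]
wrist_force: [0.7, 0.4, -0.3]
grip_width: 1.0
grasp_force: 0.0
clock: 1.62
tcp_pos: [0.4243, -0.406, 0.2862]
tool_rot: [3.14, -0.087, 0.0]
wrist_force: [-0.4, -0.1, -0.6]
grip_width: 1.0
grasp_force: 0.0
```

```bash
python3 -m creep '[[-1,2.6,-3.6,0,0],[-1,2.6,-3.6,0,0],[-1,2.7,-3.65,0,0],[-1,0,0,0,0],[-1,0,0,0,0]]'
python3 - <<'E'
from h import *
s=manip.get_state();k=cam("wrist");im=manip.grab_frame("wrist");cv2.imwrite("pics/w1.png",im)
print(s["tcp_pos"],[(np.round(d["at"],1),d["p"]) for d in manip.spot_point("wrist","picker")])
R=Ro.from_euler("z",-3.3,degrees=True).as_matrix()
for z,h in((.149,.03),(.204,.011)):
  P=np.array([pr(k,np.array([.5095,-.3016,z])+R@[a*h,b*h,0]) for a,b in((1,1),(1,-1),(-1,-1),(-1,1))])
  cv2.polylines(im,[P.astype(int)],True,(0,0,255))
cv2.imwrite("pics/w1o.png",im)
E
```

```text
clock: 2.25
tcp_pos: [0.509, -0.3029, 0.2859]
tool_rot: [3.14, -0.086, -0.001]
wrist_force: [0.3, 0.1, -0.3]
grip_width: 1.0
grasp_force: 0.0
[ 0.50898338 -0.30287125  0.28593703] [(array([325.9, 193.2]), 0.59)]
```

View pics/w1o.png

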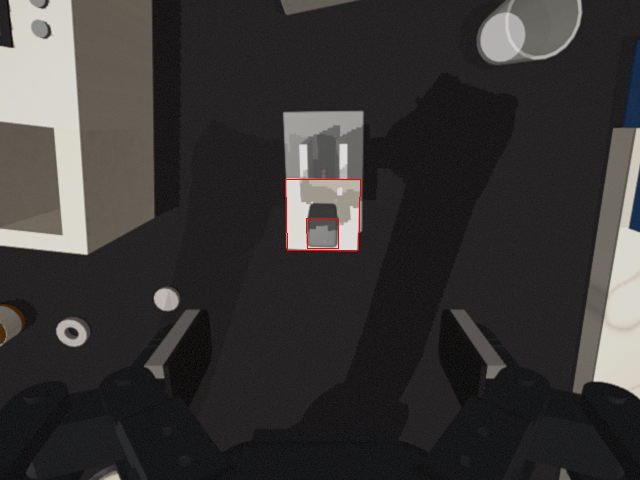

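The overlay fits the collar (286–360, 180–250) and grip top (323,233) within about 1 px. I'll descend and grip.

```bash
python3 -m creep '[[-1,0,-0.1,4.5,0],[-1,0,0,4.5,0],[-1,0,0,3.6,0],[-1,0,0,0,0],[1,0,0,0,0]]' 60; python3 -m creep '[[1,0,0,0,0],[1,0,0,0,0],[1,0,0,0,0],[1,0,0,0,0]]'
```

```text
clock: 2.98
tcp_pos: [0.5099, -0.3025, 0.1615]
tool_rot: [3.139, -0.091, 0.003]
wrist_force: [0.1, 0.3, 0.4]
grip_width: 0.818
grasp_force: 0.0
clock: 3.48
tcp_pos: [0.5101, -0.3014, 0.1614]
tool_rot: [3.139, -0.089, 0.002]
wrist_force: [-1.7, -0.3, 5.8]
grip_width: 0.231
grasp_force: 59.3
```

```bash
python3 -m creep '[[1,0,0,-1,0],[1,0,0,-3.5,0],[1,0,0,-4.5,0],[1,0,0,-4.5,0],[1,0,0,-4,0]]' 100; python3 -m creep '[[1,0,0,0,0],[1,0,0,0,0]]'
python3 - <<'E'
from h import *
for c in("top","scene"):
  k=cam(c);im=manip.grab_frame(c);cv2.imwrite(f"pics/{c}1.png",im)
  for t in("cup","picker"): print(c,t,[(np.round(d["at"],1),d["p"]) for d in manip.spot_point(c,t)])
E
```

```text
clock: 4.1
tcp_pos: [0.5093, -0.3013, 0.337]
tool_rot: [3.14, -0.09, 0.001]
wrist_force: [1.1, -0.1, -1.1]
grip_width: 0.215
grasp_force: 98.3
clock: 4.35
tcp_pos: [0.5088, -0.3012, 0.3342]
tool_rot: [-3.14, 0.09, 0.002]
wrist_force: [-0.5, -0.4, -1.1]
grip_width: 0.216
grasp_force: 98.3
top cup [(array([336.8, 146.5]), 0.63)]
top picker [(array([492.9, 139. ]), 0.56)]
scene cup []
scene picker [(array([185.6, 149.3]), 0.76)]
```

```bash
python3 -m creep '[[1,0.1,-5,0,0],[1,0.1,-5,0,0],[1,0.1,-5,0,0],[1,0.1,-5,0,0],[1,0.1,-4.9,0,0]]'; python3 -m creep '[[1,0,0,0,0.11],[1,0,0,0,0],[1,0,0,0,0],[1,0,0,0,0]]'
python3 - <<'E'
from h import *
s=manip.get_state();k=cam("wrist");im=manip.grab_frame("wrist");cv2.imwrite("pics/w2.png",im)
for t,z in(("cup",.008),("bar_cell",.008)): print(t,[(np.round(d["at"],1),d["p"],w(k,d["at"],z).round(4)) for d in manip.spot_point("wrist",t)])
E
```

```text
clock: 5.28
tcp_pos: [0.5284, -0.0514, 0.3348]
tool_rot: [3.14, -0.09, -0.0]
wrist_force: [-0.0, -0.5, -0.7]
grip_width: 0.22
grasp_force: 98.3
clock: 5.78
tcp_pos: [0.5285, -0.0539, 0.3348]
tool_rot: [-3.131, 0.263, 0.001]
wrist_force: [0.1, 0.5, -2.3]
grip_width: 0.216
grasp_force: 98.4
cup [(array([325.1, 158.8]), 0.63, array([ 0.5583, -0.0596,  0.008 ]))]
bar_cell [(array([270.7, 159.6]), 0.61, array([0.5688, 0.0087, 0.008 ]))]
```

View pics/w2.png

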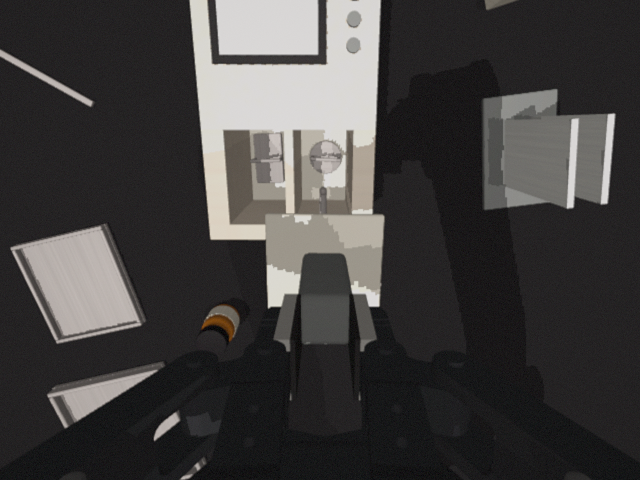

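The wrist view shows the cup disc and bail at (326,156), the hook tip at (323,190), and the oblong cell at (268,158), which stays put. Now I'll compute the offsets.

Run:
```python
from h import *
s=manip.get_state();k=cam("wrist");R=Ro.from_rotvec(s["tool_rot"]).as_matrix();p=s["tcp_pos"]
print("theta",np.degrees(np.arctan2(R[1,0],R[0,0])),p)
print("bar col,row predicted tip",pr(k,p+R@[.022,0,.141-.012]))
im=cv2.imread("pics/w2.png");m=[d for d in manip.silhouettes("wrist","cup")][0]["mask"];r,c=np.nonzero(m);print(c.min(),c.max(),r.min(),r.max(),c.mean(),r.mean())
for uv,z in(((326,156.5),.022),((326,157),.05),((c.mean(),r.mean()),.022)):
  X=w(k,uv,z);print(X.round(4),"tool",(R.T@(X-p)).round(4))
cv2.imwrite("pics/w2c.png",cv2.resize(im[120:225,285:365],None,fx=5.5,fy=5.5,interpolation=cv2.INTER_CUBIC))
```

```text
theta -9.604941388236432 [ 0.52856379 -0.0535209   0.3349462 ]
bar col,row predicted tip [324.6987418  191.43863149]
310 341 141 172 325.26119402985074 156.455223880597
[ 0.5622 -0.0609  0.022 ] tool [0.0344 0.0017 0.3129]
[ 0.5638 -0.0611  0.05  ] tool [0.0361 0.0016 0.2849]
[ 0.5624 -0.06    0.022 ] tool [0.0344 0.0008 0.3129]
```

View pics/w2c.png

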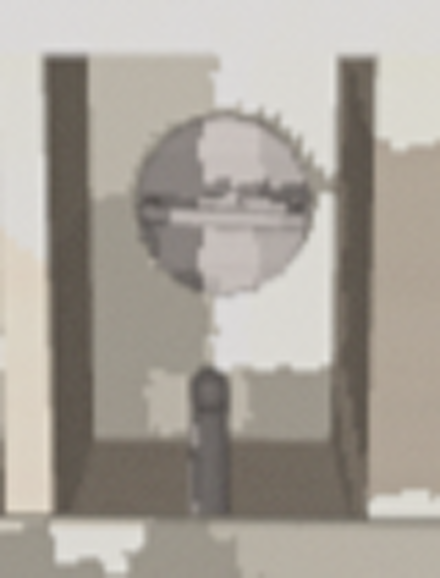

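```bash
python3 -m creep '[[1,0,0.2,2,0],[1,0,0,4.3,0],[1,0,0,4.3,0],[1,0,0,4,0],[1,0,0,2,0]]'; python3 -m creep '[[1,0,0,0,0],[1,0,0,0,0]]'
python3 - <<'E'
from h import *
s=manip.get_state();print(s["tcp_pos"],s["wrist_force"])
E
```

```text
clock: 6.6
tcp_pos: [0.5268, -0.0552, 0.1667]
tool_rot: [-3.13, 0.262, 0.005]
wrist_force: [-0.3, -0.1, -1.0]
grip_width: 0.212
grasp_force: 98.4
clock: 6.85
tcp_pos: [0.5292, -0.055, 0.17]
tool_rot: [-3.131, 0.262, -0.003]
wrist_force: [0.7, -0.5, -1.6]
grip_width: 0.22
grasp_force: 98.4
[ 0.52917581 -0.05500814  0.17003809] [ 0.74499516 -0.45364314 -1.55497122]
```

```bash
python3 -m creep '[[1,0.5,0,0.05,0],[1,0.7,0,0.05,0],[1,0.7,0,0,0],[1,0.35,0,0,0],[1,0,0,0,0]]'; python3 -m creep '[[1,0,0,-0.5,0],[1,0,0,-0.6,0],[1,0,0,-0.6,0],[1,0,0,-1,0],[1,0,0,-1,0]]';python3 -m creep '[[1,0,0,0,0],[1,0,0,0,0]]'
python3 - <<'E'
from h import *
im=manip.grab_frame("wrist");cv2.imwrite("pics/w3.png",im)
cv2.imwrite("pics/w3c.png",cv2.resize(im[90:240,225:425],None,fx=3,fy=3,interpolation=cv2.INTER_CUBIC))
E
```

```text
clock: 7.48
tcp_pos: [0.5507, -0.0587, 0.1679]
tool_rot: [-3.13, 0.262, 0.0]
wrist_force: [0.6, -0.2, -0.9]
grip_width: 0.217
grasp_force: 98.4
clock: 8.1
tcp_pos: [0.5504, -0.0587, 0.2058]
tool_rot: [3.131, -0.262, 0.0]
wrist_force: [0.2, -0.7, -2.5]
grip_width: 0.217
grasp_force: 98.2
clock: 8.35
tcp_pos: [0.5503, -0.0588, 0.2049]
tool_rot: [3.131, -0.262, -0.0]
wrist_force: [-0.3, -0.0, -2.9]
grip_width: 0.216
grasp_force: 98.3
```

View pics/w3c.png

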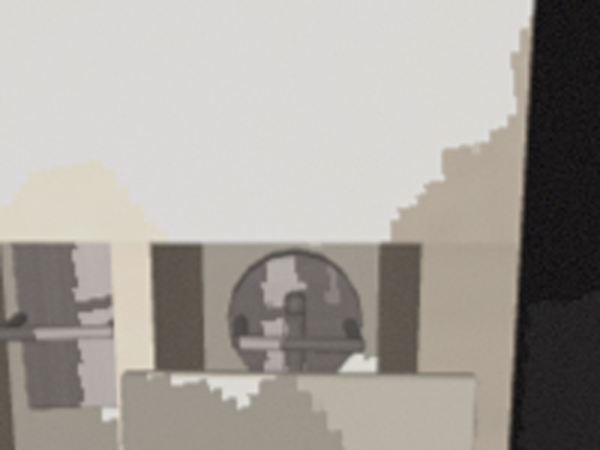

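The bail bar (crop row 343) is in the trough behind the hook tip (295,300), and the load shows on the wrist. I'll lift on.

```bash
python3 -m creep '[[1,0,0,-1.5,0],[1,0,0,-2.3,0],[1,0,0,-2.5,0],[1,0,0,-2.5,0],[1,0,0,-2.5,0]]';python3 -m creep '[[1,0,0,-2,0],[1,0,0,-1.2,0],[1,0,0,0,0],[1,0,0,0,0],[1,0,0,0,0]]'
python3 - <<'E'
from h import *
for c in("top","scene","wrist"):
  im=manip.grab_frame(c);cv2.imwrite(f"pics/{c}2.png",im);k=cam(c);print(c,[(np.round(d["at"],1),d["p"],w(k,d["at"],.175).round(3)) for d in manip.spot_point(c,"cup")])
E
```

```text
clock: 9.02
tcp_pos: [0.5505, -0.0586, 0.3197]
tool_rot: [-3.131, 0.262, -0.001]
wrist_force: [1.2, 0.4, -2.6]
grip_width: 0.215
grasp_force: 98.2
clock: 9.65
tcp_pos: [0.5499, -0.0588, 0.349]
tool_rot: [-3.13, 0.262, 0.003]
wrist_force: [0.8, 0.6, -1.8]
grip_width: 0.219
grasp_force: 98.3
top [(array([344.4, 114.4]), 0.86, array([ 0.559, -0.061,  0.175]))]
scene [(array([238.2, 242.4]), 0.87, array([ 0.56 , -0.065,  0.175]))]
wrist [(array([322.9, 193.3]), 0.85, array([ 0.563, -0.059,  0.175]))]
```

```bash
python3 -m creep '[[1,-0.6,-1.2,0,0],[1,-1.2,-2.3,0,0],[1,-1.6,-3.1,0,0],[1,-1.6,-3.1,0,0],[1,-1.6,-3.1,0,0]]';python3 -m creep '[[1,-1.6,-3.1,0,0],[1,-1.6,-3.1,0,0],[1,-1.6,-3.1,0,0],[1,-1.6,-3.1,0,0],[1,-1.6,-3.1,0,0]]';python3 -m creep '[[1,-1.6,-3.1,0,0],[1,-1.0,-1.7,0,0],[1,-0.4,-0.8,0,0],[1,0,0,0,0],[1,0,0,0,0]]'
python3 - <<'E'
from h import *
for c in("top","wrist"):
  im=manip.grab_frame(c);cv2.imwrite(f"pics/{c}3.png",im);k=cam(c)
  for t,z in(("cup",.175),("tray",0)):print(c,t,[(np.round(d["at"],1),d["p"],w(k,d["at"],z).round(3)) for d in manip.spot_point(c,t)])
E
```

```text
clock: 10.58
tcp_pos: [0.5057, 0.0807, 0.3502]
tool_rot: [-3.131, 0.261, -0.001]
wrist_force: [-0.5, -0.1, -2.3]
grip_width: 0.215
grasp_force: 98.3
clock: 11.2
tcp_pos: [0.4523, 0.2465, 0.3503]
tool_rot: [-3.131, 0.261, -0.001]
wrist_force: [0.4, 0.3, -3.5]
grip_width: 0.22
grasp_force: 98.3
clock: 11.82
tcp_pos: [0.4332, 0.3046, 0.35]
tool_rot: [3.13, -0.262, 0.0]
wrist_force: [1.2, -0.5, -3.0]
grip_width: 0.218
grasp_force: 98.3
top cup [(array([118.5, 185.9]), 0.8, array([0.444, 0.302, 0.175]))]
top tray [(array([153.3, 205.6]), 0.97, array([0.446, 0.301, 0.   ])), (array([144.5, 336.8]), 0.96, array([0.193, 0.311, 0.   ]))]
wrist cup [(array([322.9, 197. ]), 0.79, array([0.443, 0.304, 0.175]))]
wrist tray [(array([344. , 335.9]), 0.98, array([0.195, 0.315, 0.   ])), (array([320.9, 174.5]), 0.96, array([0.442, 0.308, 0.   ]))]
```

```bash
python3 -m creep '[[1,0,0,1.5,0],[1,0,0,3,0],[1,0,0,3,0],[1,0,0,3,0],[1,0,0,3,0]]';python3 -m creep '[[1,0,0,1.5,0],[1,0,0,0.6,0],[1,0,0,0.5,0],[1,0,0,0.4,0],[1,0,0,0.4,0]]';python3 -m creep '[[1,0,0,0.5,0],[1,0,0,0.6,0],[1,0,0,0.1,0],[1,0,0,0,0],[1,0,0,0,0]]'
python3 - <<'E'
from h import *
c="wrist"
im=manip.grab_frame(c);k=cam(c)
for t,z in(("cup",.005),("tray",0)):print(c,t,[(np.round(d["at"],1),d["p"],w(k,d["at"],z).round(3)) for d in manip.spot_point(c,t)])
cv2.imwrite("pics/w4.png",cv2.resize(im[60:260,200:460],None,fx=3,fy=3,interpolation=cv2.INTER_CUBIC))
E
```

```text
clock: 12.75
tcp_pos: [0.4329, 0.3043, 0.213]
tool_rot: [3.13, -0.263, -0.001]
wrist_force: [0.8, 0.5, -2.5]
grip_width: 0.216
grasp_force: 98.3
clock: 13.38
tcp_pos: [0.4338, 0.305, 0.1814]
tool_rot: [-3.13, 0.263, -0.002]
wrist_force: [-0.6, 1.0, -2.2]
grip_width: 0.213
grasp_force: 98.3
clock: 14.0
tcp_pos: [0.4334, 0.305, 0.1692]
tool_rot: [-3.13, 0.262, -0.0]
wrist_force: [0.0, -0.2, -2.1]
grip_width: 0.216
grasp_force: 98.4
wrist cup [(array([325.2, 198.1]), 0.58, array([0.443, 0.303, 0.005]))]
wrist tray [(array([351.7, 427.5]), 0.79, array([0.189, 0.316, 0.   ]))]
```

View pics/w4.png

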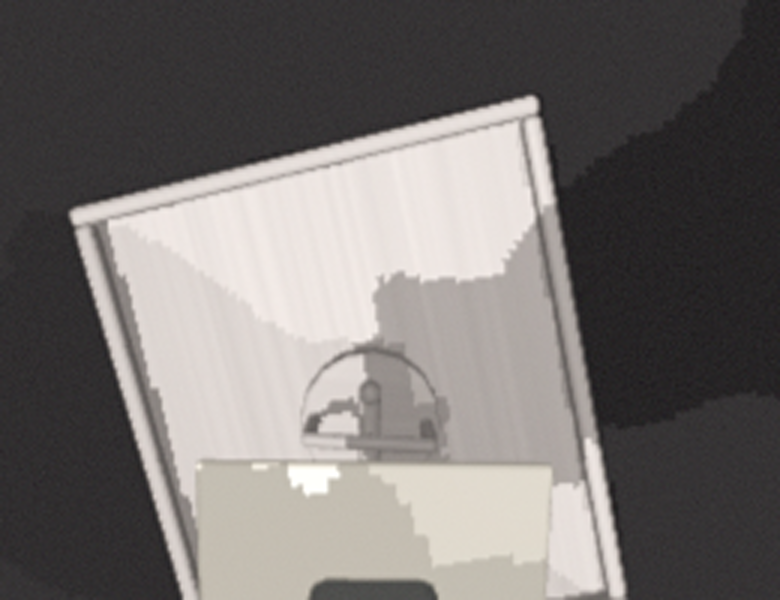

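The cup stands in the tray with the bar (crop (370,440)) free above the hook. I'll back the hook out.

```bash
python3 -m creep '[[1,-0.5,0,0,0],[1,-0.7,0,0,0],[1,-0.8,0,0,0],[1,-0.7,0,0,0],[1,-0.3,0,0,0]]';python3 -m creep '[[1,0,0,0,0],[1,0,0,0,0],[1,0,0,0,0]]'
python3 - <<'E'
from h import *
for c in("wrist","top"):
  im=manip.grab_frame(c);k=cam(c);cv2.imwrite(f"pics/{c}5.png",im)
  for t,z in(("cup",.005),):print(c,t,[(np.round(d["at"],1),d["p"],w(k,d["at"],z).round(3)) for d in manip.spot_point(c,t)])
im=cv2.imread("pics/wrist5.png");cv2.imwrite("pics/w5.png",cv2.resize(im[60:260,200:460],None,fx=3,fy=3,interpolation=cv2.INTER_CUBIC))
E
```

```text
clock: 14.78
tcp_pos: [0.403, 0.3101, 0.1691]
tool_rot: [3.131, -0.261, 0.0]
wrist_force: [0.1, -0.7, -1.5]
grip_width: 0.216
grasp_force: 98.4
clock: 15.15
tcp_pos: [0.404, 0.3097, 0.169]
tool_rot: [-3.131, 0.263, 0.0]
wrist_force: [1.1, -0.4, -1.0]
grip_width: 0.217
grasp_force: 98.4
wrist cup [(array([324.7, 163.7]), 0.62, array([0.444, 0.303, 0.005]))]
top cup [(array([151.8, 205.9]), 0.7, array([0.444, 0.303, 0.005]))]
```

View pics/w5.png

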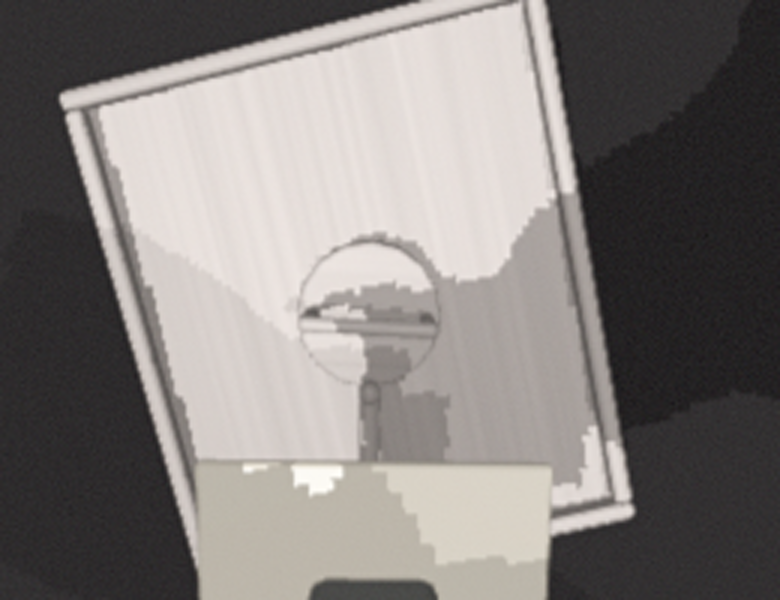

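The hook tip (370,390) is clear of the bar (row 325), and the cup is upright and free. I'll lift off and return to the stand.

```bash
python3 -m creep '[[1,-0.2,0,-1.5,0],[1,0,0,-3.5,0],[1,0,0,-4.5,0],[1,0,0,-4.5,0],[1,0,0,-3.5,0]]';python3 -m creep '[[1,0,0,0,0],[1,0.9,2.6,0,0],[1,1.9,5.3,0,0],[1,1.9,5.3,0,0],[1,1.9,5.3,0,0]]';python3 -m creep '[[1,1.9,5.3,0,0],[1,1.9,5.3,0,0],[1,1.9,5.3,0,0],[1,1.9,5.3,0,0],[1,1.9,5.3,0,0]]';python3 -m creep '[[1,1.9,5.3,0,0],[1,1.5,4,0,0],[1,0,0,0,0],[1,0,0,0,-0.11],[1,0,0,0,0]]';python3 -m creep '[[1,0,0,0,0],[1,0,0,0,0]]'
python3 - <<'E'
from h import *
s=manip.get_state();R=Ro.from_rotvec(s["tool_rot"]).as_matrix();print(s["tcp_pos"],np.degrees(np.arctan2(R[1,0],R[0,0])),(R.T@(np.array([.5101,-.3014,.1614])-s["tcp_pos"])*100).round(2))
E
```

```text
clock: 15.98
tcp_pos: [0.4018, 0.3107, 0.3474]
tool_rot: [-3.129, 0.261, -0.004]
wrist_force: [0.8, 0.7, -1.5]
grip_width: 0.213
grasp_force: 98.5
clock: 16.6
tcp_pos: [0.4354, 0.115, 0.3434]
tool_rot: [3.13, -0.261, -0.001]
wrist_force: [1.0, -0.0, -1.5]
grip_width: 0.212
grasp_force: 98.5
clock: 17.23
tcp_pos: [0.4852, -0.1617, 0.3434]
tool_rot: [-3.13, 0.262, 0.001]
wrist_force: [0.4, 0.5, -1.9]
grip_width: 0.22
grasp_force: 98.5
clock: 17.85
tcp_pos: [0.5034, -0.2564, 0.3433]
tool_rot: [-3.139, 0.089, 0.002]
wrist_force: [0.2, -0.5, -1.6]
grip_width: 0.217
grasp_force: 98.5
clock: 18.1
tcp_pos: [0.5037, -0.2572, 0.344]
tool_rot: [-3.14, 0.09, -0.0]
wrist_force: [0.4, 0.3, -0.9]
grip_width: 0.217
grasp_force: 98.5
[ 0.50370502 -0.25722192  0.34404784] -3.298766996537046 [ 0.89  4.38 18.26]
```

```bash
python3 -m creep '[[1,0.5,2.4,0,0],[1,0.4,2,0,0],[1,0,0,0,0],[1,0,0,0,0],[1,0,0,0,0]]'
python3 - <<'E'
from h import *
P=[]
for i in range(3):
  s=manip.get_state();P.append(s["tcp_pos"]);im=manip.grab_frame("wrist")
R=Ro.from_rotvec(s["tool_rot"]).as_matrix();print(np.std(P,0).round(5),(R.T@(np.array([.5101,-.3014,.1614])-np.mean(P,0))*100).round(2))
E
```

```text
clock: 18.73
tcp_pos: [0.5104, -0.3012, 0.344]
tool_rot: [-3.14, 0.088, -0.0]
wrist_force: [-0.2, -0.1, -1.4]
grip_width: 0.216
grasp_force: 98.5
[1.e-05 7.e-05 4.e-05] [-0.03  0.02 18.27]
```

```bash
python3 -m creep '[[1,0,0,2,0],[1,0,0,3,0],[1,0,0,3,0],[1,0,0,3,0],[1,0,0,3,0]]'; python3 -m creep '[[1,0,0,2.5,0],[1,0,0,1,0],[1,0,0,0.3,0],[1,0,0,0.2,0],[1,0,0,0,0]]'; python3 -m creep '[[1,0,0,0,0],[1,0,0,0,0]]'
```

```text
clock: 19.5
tcp_pos: [0.5104, -0.3019, 0.2033]
tool_rot: [3.14, -0.089, 0.001]
wrist_force: [0.1, 0.7, -1.6]
grip_width: 0.215
grasp_force: 98.6
clock: 20.12
tcp_pos: [0.5107, -0.3025, 0.1649]
tool_rot: [3.14, -0.09, 0.002]
wrist_force: [-0.5, 0.1, -1.1]
grip_width: 0.215
grasp_force: 98.5
clock: 20.38
tcp_pos: [0.5104, -0.3023, 0.1644]
tool_rot: [3.14, -0.09, 0.001]
wrist_force: [-0.8, 0.6, -2.1]
grip_width: 0.214
grasp_force: 98.5
```

```bash
python3 -m creep '[[1,0,0,0.1,0],[1,0,0,0.1,0],[1,0,0,0.1,0],[1,0,0,0,0],[1,0,0,0,0]]'
```

```text
clock: 21.0
tcp_pos: [0.5102, -0.3021, 0.1617]
tool_rot: [-3.14, 0.09, -0.001]
wrist_force: [-2.0, 1.7, 5.9]
grip_width: 0.211
grasp_force: 99.4
```

Contact is felt (+6 N), the same reading as at the first grip, so the collar is seated. I'll release and rise.

```bash
python3 -m creep '[[0.4,0,0,0,0],[0,0,0,0,0],[-0.5,0,0,0,0],[-1,0,0,0,0],[-1,0,0,0,0]]' 20; python3 -m creep '[[-1,0,0,0,0],[-1,0,0,0,0],[-1,0,0,-1.5,0],[-1,0,0,-3,0],[-1,0,0,-4,0]]'; python3 -m creep '[[-1,0,0,-4,0],[-1,0,0,0,0],[-1,0,0,0,0],[-1,0,0,0,0]]'
python3 - <<'E'
from h import *
for c in("wrist","top","scene"):
  im=manip.grab_frame(c);k=cam(c);cv2.imwrite(f"pics/{c}6.png",im)
  for t,z in(("cup",.005),("picker",.02),("bar_cell",.008)):print(c,t,[(np.round(d["at"],1),d["p"],w(k,d["at"],z).round(3)) for d in manip.spot_point(c,t)])
k=cam("wrist");im=cv2.imread("pics/wrist6.png");R=Ro.from_euler("z",-3.3,degrees=True).as_matrix()
for z,h in((.149,.03),(.204,.011)):
  P=np.array([pr(k,np.array([.5095,-.3016,z])+R@[a*h,b*h,0]) for a,b in((1,1),(1,-1),(-1,-1),(-1,1))])
  cv2.polylines(im,[P.astype(int)],True,(0,0,255))
cv2.imwrite("pics/fin.png",np.hstack([cv2.resize(im,(440,330)),cv2.resize(cv2.imread("pics/top6.png")[150:260,90:210],(360,330))]))
E
```

```text
clock: 21.62
tcp_pos: [0.5102, -0.3022, 0.161]
tool_rot: [-3.14, 0.09, -0.0]
wrist_force: [-0.0, 0.6, -0.9]
grip_width: 1.002
grasp_force: 0.0
clock: 22.25
tcp_pos: [0.5097, -0.302, 0.2472]
tool_rot: [-3.14, 0.09, 0.002]
wrist_force: [1.1, -0.7, 0.3]
grip_width: 0.997
grasp_force: 0.0
clock: 22.75
tcp_pos: [0.5094, -0.3017, 0.2849]
tool_rot: [-3.139, 0.09, 0.003]
wrist_force: [-0.4, -0.1, 0.1]
grip_width: 1.002
grasp_force: 0.0
wrist cup []
wrist picker [(array([324.1, 189.8]), 0.59, array([ 0.51 , -0.301,  0.02 ]))]
wrist bar_cell []
top cup [(array([153.3, 206.5]), 0.81, array([0.443, 0.3  , 0.005]))]
top picker [(array([458.4, 165. ]), 0.58, array([ 0.515, -0.302,  0.02 ]))]
top bar_cell [(array([303.7, 139.4]), 0.89, array([0.575, 0.003, 0.008]))]
scene cup [(array([425.7, 384.1]), 0.84, array([0.443, 0.306, 0.005]))]
scene picker []
scene bar_cell []
```

View pics/fin.png

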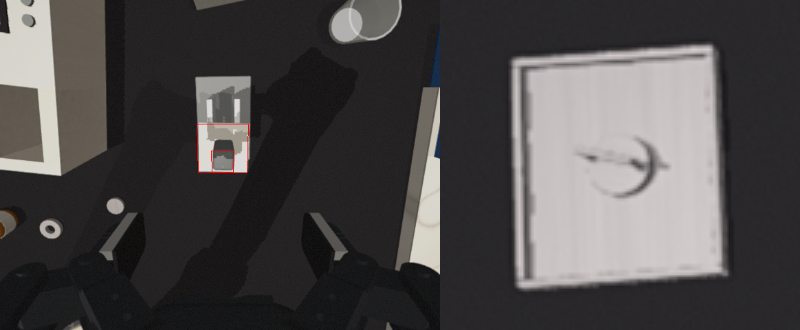

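The picker's collar (222,148) matches its original outline, and the cup stands upright mid-tray (625,165). The gripper is clear of everything, so I'm handing in.

```bash
python3 -c "
from workcell import manip
print(manip.job_done())"
```

```text
the job is handed in; nothing more can be done
None
```

I handed the job in at about 23 s: in the last pictures the round cup stands upright mid-tray, the picker hangs back where it was, and the oblong cell was never touched; the hand-in gave no verdict.

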